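Turn a cover plate over with a lifter

TASK

The front of the stainless cover plate is finished: use the flat-bladed lifter to turn it over. Slide the blade under the plate's free edge, tip the plate up and over the step of the fixture so that it lies flat on the turn-over pad with its backing pad facing up; do not ram the plate and never touch it with the gripper. Then put the lifter back flat on its rubber mat and let go, leaving the spray bottle, the discs and the tin where they are.

Things in the scene. Friction and masses are not known exactly. Their poses are not given: they have to be found in the camera images.
- fixture: Fixed aluminium turn-over fixture, 310 x 160 mm, two levels. Origin on the bench below the middle of the step between them; x level, from the low bed towards the turn-over pad, z up. Low bed: x -160 to 0 mm, top 6 mm above the bench, open at x = -160; side rails 8 mm wide along x -100 to 0 at y = +-76 mm, tops 16 mm above the bench. Step at x = 0: upright, 8 mm high.
- pad (a point): Middle of the turn-over pad's black rubber top, 69 mm past the step, 14 mm above the bench. The pad reaches from the step (fixture x = 0) to x = 138 mm, 140 mm wide, and is closed there by a lip 12 mm thick and 10 mm high.
- cover: Loose stainless plate, about 0.3 kg: 90 (x) x 100 (y) x 4 mm, with a 50 x 60 x 4 mm backing pad in the middle of one face. Origin: centre of the 4 mm plate; z points out of the plain front face. Starts on the low bed, backing pad down (origin 12 mm above the bench), x along the fixture's x within 4 degrees, far edge within 12 mm of the step. Too wide to grasp; slides to the step if pushed.
- free_edge (a point): Middle of the lower side of the cover plate's edge away from the step (plate x = -45 mm). At the start the edge overhangs the bed with a 4 mm gap below it, which runs 20 mm in, as far as the upright side of the backing pad.
- lifter: Loose lifter, 0.24 kg: pale wooden crossbar handle (a T) on a post above a 60 x 46 mm blade clamp. Origin: centre of the bar, 36 (x) x 80 (y) x 24 mm high; gripped across its 36 mm, along x, it cannot pitch in the grip. The flat steel blade points to +x: 150 x 40 x 2 mm, underside 45 mm below the origin, clamped at a stick-out that differs each time: tip 90 to 126 mm ahead of the origin.
- handle (a point): Centre of the lifter's handle bar, 45 mm above the blade's underside (48 mm above the bench at the start, when the lifter stands flat on the mat). How far the blade sticks out is not reported: find it by touch (the tip stops at the backing pad) or by looking. The clamp is too tight to shift by hand.
- mat: Fixed black rubber mat for the lifter, 240 (x) x 100 (y) x 3 mm; origin at the centre of its underside, on the bench.
- spray: White closed bottle, 60 mm in diameter, 170 mm high, bystander; origin at the centre of its underside.
- discs: Black stack of grinding discs, 114 mm in diameter, 24 mm high, bystander; origin at the centre of its underside.
- tin: Aluminium tin, 72 mm in diameter, 75 mm high, bystander; origin at the centre of its underside.
Not all that is in view belongs to the job. What is shaped like the lifter but green or orange is not meant.

How it is judged (in metres and radians):
On the way:
1. the cover plate is tipped up more than 35 degrees with the lifter pressing on it and nothing of the robot touching it (angle between cover's own z axis and vertical above 0.6 rad and contact force between lifter and cover above 0.2 N and contact force between each of the arm, the fingers and cover below 0.1 N), for 0.1 s.
At the end, for the whole second after the job is handed in: Plate flat (6 degrees) on the turn-over pad, backing pad up, centre 25 to 100 mm past the step and within 45 mm of the centre line; lifter flat (5 degrees) on its mat, handle centre within 70 mm of the mat centre and 40 mm of its long centre line; both at rest (angle between cover's own z axis and vertical above 3.04 rad and x of cover in the frame of fixture between 0.025 and 0.1 m and y of cover in the frame of fixture between -0.045 and 0.045 m and z of cover in the frame of fixture below 0.02 m and linear speed of each of cover, lifter below 0.02 m/s and horizontal distance between lifter and mat below 0.07 m and y of lifter in the frame of mat between -0.04 and 0.04 m and angle between lifter's own z axis and vertical below 0.08 rad and height (world z) of lifter below 0.054 m); the robot touches nothing.
It fails at once if the gripper touches the cover plate (contact force between any of the fingers, the arm and cover above 0.5 N).
It fails at once if the plate is rammed: the lifter presses on it with more than 50 N (contact force between lifter and cover above 50 N).
It fails at once if the spray is moved more than 30 mm (distance of spray from where it was at the start of the episode above 0.03 m).
It fails at once if the discs is moved more than 30 mm (distance of discs from where it was at the start of the episode above 0.03 m).
It fails at once if the tin is moved more than 30 mm (distance of tin from where it was at the start of the episode above 0.03 m).
It also fails if it takes over 51 s, if anything falls off the work surface, if the arm or the gripper's body presses on something with over 40 N, if the wrist force passes 120 N, or if a joint passes its speed limit or range.

ROBOT

A 6-joint arm with a two-finger parallel gripper is mounted at the origin on the work surface. World frame = base frame: x ahead of the robot, y to its left, z up, the work surface at z = 0. Lengths are in m, angles in degrees, forces in N, time in s.
With the tool pointing down it reaches from about 0.4 to 0.825 m from the base axis. Payload 7 kg.
Tool frame: the origin (TCP) lies midway between the tips of the shut fingers; the grasp point (between the pads) lies 19 mm behind it; y points along the fingers, z is the direction in which the jaws open and shut, and the axes are right-handed (so a half turn about y gives the same grasp; the last joint's range is limited). The gripper opens to 88 mm and grips with 3 to 60 N. Pads are 19 mm wide; open, the fingers measure 130 mm over their backs; the gripper's body (78 mm by 193 mm) begins 47 mm behind the grasp point.
Start: joints at [-52.42, 20.546, 0.682, 0, -70.136, -16.507], TCP at [0.243, -0.63, 0.227] pointing down, gripper open.
Joint ranges: [-176.03, 176.03], [-82.01, 121.73], [-58.28, 71.71], [-173.87, 95.51], [-174.79, -0.11], [-173.66, 173.66]. Speed limits (degrees/s): [136.94, 136.94, 172.46, 180, 180, 180].

INTERFACE

Orientations are given as [roll, pitch, yaw] about the fixed x, y, z axes, in that order (R = Rz(yaw) Ry(pitch) Rx(roll)).
In Python, from plant import ctrl gives the robot as it stands.
- The arm moves only by the tool step_arm, never from a script. Its argument "rows" is a list that holds one entry, the list of rows, each a list of 7 numbers: the gripper command: -1 is shut, 1 is fully open, values between are in proportion, then the shift along the world's x, y, z in cm, then the turn, a rotation vector about the world's x, y, z in degrees. In form: [[[fingers, tx, ty, tz, rx, ry, rz], ...]]. A call has 1 to 12 rows; each row shifts and turns the commanded pose from where the row before left it; what a row does not reach is not made up. A row lasts 1/8 s, in which the tool goes at most 62.5 mm and 10.7 degrees, less where a joint would pass 70% of its speed; a pose out of reach is approached as far as the arm can. A call is refused whole if a number of a shift passes 6.25 or a number of a turn 10.7, either way. A call with a gripper value outside its range is refused whole. The fingers move at their own pace and stop on an object; the grip force is fixed at half the most. Time passes only in rows, so rows that do not move let the fingers close. It gives the time, the measured TCP pose, the force and the opening at its end, in the units of the state.
- ctrl.get_obs(): the state, without advancing time (a new reading comes with each control period).
- ctrl.snapshot(name): name is "side" or "top" or "wrist"; returns the picture (384x512x3 uint8, blue, green, red); there is no depth.
- ctrl.camera_params(name): a dict with "vertical_fov" (degrees; the focal length in pixels is half the picture's height over the tangent of half this angle, whatever the lens; pixels are square), "cx", "cy" (the principal point, pixels), "rvec" (rotation vector, rad) and "tvec" (3), from world to camera coordinates, as OpenCV has them. Camera axes: x right, y down, z forward; pixel columns grow to the right and rows downward; lengths in m; the calibration is good to about 2 mm. A picture is of the moment at which its call begins: read the wrist's pose just before it. camera_params takes no time and is no camera call; for the wrist camera it gives the pose at the moment of the call.
- ctrl.close_job(): hands the job in, once; it reports no verdict.
The state is a dict: "clock": time; "joint_pos": joint angles; "qvel": joint speeds; "tau": joint torques, N m; "tool_pos": TCP position; "orientation": TCP orientation; "force": force on the tool from outside, world axes, zero at the start; "moment": the same for the moment, N m; "opening": finger opening in m.
Only numpy, scipy, OpenCV 4.12 (cv2) and the standard library are available. Lean on these libraries where they do the work, as an engineer would, in place of code of your own. Each camera call takes 0.05 s, during which the arm holds its last target. There are 200 camera calls.

## Working session

There is one attempt and no reset: what is moved stays moved. The work goes in short steps, Python scripts to look and compute and a tool call to move; the robot and the scene stay as the last step left them, time stands still between calls to the robot, and variables do not carry over. Pictures are saved under pics/ and viewed, about 8 in all and at most 12, crops included, and the job is handed in when it is done.

Besides the shell and the picture viewer there is one more tool, called after ">>>" by a JSON object that holds its "fn" and its "kwargs", one argument or row to a line. step_arm: Moves the arm, as the interface text tells. Its arguments: {"type":"object","properties":{"rows":{"type":"array"}},"required":["rows"]}

```bash
ls; mkdir -p pics; cat > h.py <<'E'
import numpy as np,cv2
from plant import ctrl
def cam(n):
    p=ctrl.camera_params(n);f=192/np.tan(np.radians(p["vertical_fov"])/2)
    K=np.array([[f,0,p["cx"]],[0,f,p["cy"]],[0,0,1]]);R=cv2.Rodrigues(np.array(p["rvec"],float))[0]
    return K,R,np.array(p["tvec"],float).reshape(3)
def ray(c,uv,z):
    K,R,t=c;d=R.T@np.linalg.inv(K)@np.array([uv[0],uv[1],1.]);o=-R.T@t
    return o+d*(z-o[2])/d[2]
def proj(c,P):
    K,R,t=c;q=K@(R@np.asarray(P,float)+t);return q[:2]/q[2]
E
python3 - <<'E'
from h import *
for n in("top","side"):
    c=cam(n);print(n,-c[1].T@c[2],c[0][0,0])
    cv2.imwrite(f"pics/{n}0.png",ctrl.snapshot(n))
o=ctrl.get_obs();print(o)
E
python3 -c "
import cv2,numpy as np
a=cv2.imread('pics/top0.png');cv2.imwrite('pics/top0b.png',cv2.resize(a,(800,600)))"
```

```text
pics
top [0.32361127 0.02215838 1.16199516] 402.5123451257654
side [0.4526595  0.69211014 0.88969609] 372.81626889553445
{'clock': 0.1, 'joint_pos': array([-5.24207492e+01,  2.05870840e+01,  6.38368798e-01, -1.65973035e-02,
       -7.01363913e+01, -1.65096473e+01]), 'qvel': array([ 0.05675091, -0.099118  ,  0.03545562, -0.00819968,  0.06421185,
        0.07433162]), 'tau': array([ 4.19589669e-04, -5.84165275e+01,  2.93752688e+01,  7.01544285e+00,
        1.01574662e-02, -5.31738715e-05]), 'tool_pos': array([ 0.24250009, -0.62945923,  0.22571779]), 'orientation': array([-8.99139680e+01,  9.22726866e-03,  2.10639594e+01]), 'force': array([-0.75633214,  0.45495114,  0.47680168]), 'moment': array([-0.00646774,  0.01063392,  0.00299502]), 'opening': 0.087558339307762}
```

View pics/top0b.png

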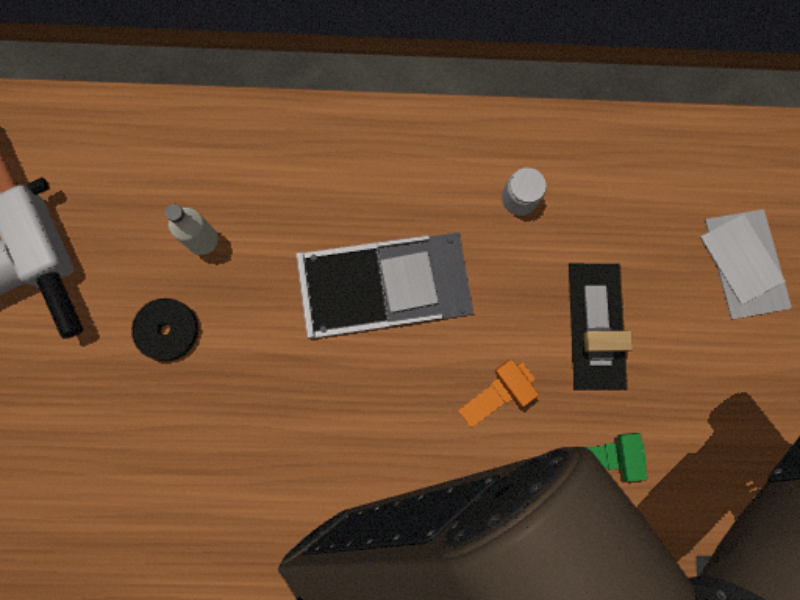

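View pics/side0.png

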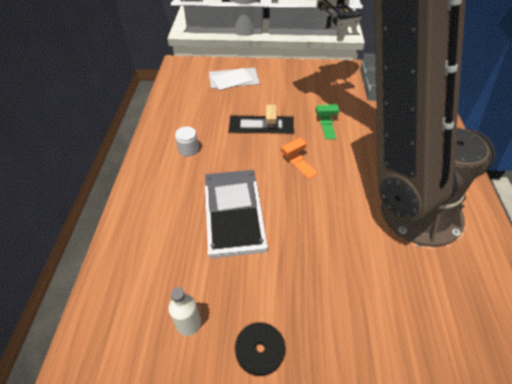

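The top view shows the fixture at (385,287) with the plate at (409,281), in 800-px scale. The lifter is on its mat at (598,327) with its blade pointing up (world +x), the tin is at (525,192), the bottle at (195,232) and the discs at (165,330). The side view agrees with this.

```bash
python3 - <<'E'
from h import *
c=cam("top");a=cv2.imread("pics/top0.png");s=1/1.5625
hsv=cv2.cvtColor(a,cv2.COLOR_BGR2HSV)
def rect(name,m,roi,z):
    x0,y0,x1,y1=[int(v*s) for v in roi];mm=np.zeros_like(m);mm[y0:y1,x0:x1]=m[y0:y1,x0:x1]
    cs=max(cv2.findContours(mm,0,1)[0],key=cv2.contourArea)
    W=np.array([ray(c,p[0],z)[:2] for p in cs],np.float32)*1000
    r=cv2.minAreaRect(W);print(name,np.round(r[0],1),np.round(r[1],1),round(r[2],1),'area',cv2.contourArea(cs));return r
S,V=hsv[...,1],hsv[...,2]
dark=((V<45)).astype(np.uint8)*255
grey=((S<60)&(V>60)).astype(np.uint8)*255
bright=((S<50)&(V>120)).astype(np.uint8)*255
wood=((hsv[...,0]>12)&(hsv[...,0]<25)&(V>150)).astype(np.uint8)*255
rect("mat",dark,(560,255,640,400),.003)
rect("blade",bright,(575,275,625,330),.005)
rect("bladeall",((S<60)&(V>70)).astype(np.uint8)*255,(575,275,625,330),.005)
rect("bar",wood,(575,325,640,360),.060)
rect("pad",dark,(290,225,390,345),.014)
rect("plate",bright,(383,240,440,320),.014)
rect("fixt",((S<70)&(V>40)).astype(np.uint8)*255,(285,225,485,345),.010)
for n,uv,z in[("tin top",(525,183),.075),("tinbase",(520,205),.0),("disc",(165,330),.02),("spray",(177,212),.17)]:print(n,ray(c,np.array(uv)*s,z).round(3))
z=a[140:225,185:310];z2=a[160:255,355:420]
k=cv2.resize(z,None,fx=6,fy=6,interpolation=3)
cv2.imwrite("pics/c1.png",k)
E
```

```text
mat [ 492.7 -383.2] [234.5  98.1] 1.2 area 1684.0
blade [ 527.7 -384.2] [78.  38.4] 2.2 area 304.5
bladeall [ 526.2 -384.3] [81.3 42.9] 2.5 area 355.5
bar [ 457.9 -391.9] [30.8 89.1] 1.5 area 292.0
pad [546.6  89.9] [136.7 135.9] 10.0 area 2023.5
plate [565.1 -28. ] [99.9 89.6] 12.6 area 966.0
fixt [559.2  17.6] [162.4 310.7] 10.1 area 5622.0
tin top [ 0.74  -0.235  0.075]
tinbase [ 0.724 -0.242  0.   ]
disc [0.46  0.411 0.02 ]
spray [0.635 0.356 0.17 ]
```

View pics/c1.png

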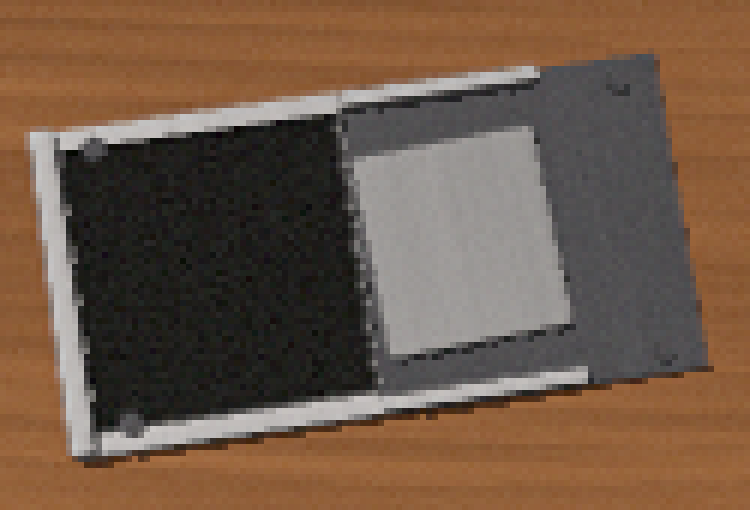

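The fixture origin is at about (558,22) mm with yaw 100°. The plate is at about (565,-28) with yaw about 102.6°. The lifter handle is at about (458,-388) with yaw about 2°. I'm moving above the handle for a close look.

>>> {"fn": "step_arm", "kwargs": {
  "rows": [
    [[1,2.7,3.0,0,0,0,8.9],[1,2.7,3.0,0,0,0,8.9],[1,2.7,3.0,0,0,0,8.9],[1,2.7,3.0,0,0,0,8.9],[1,2.7,3.0,0,0,0,8.9],[1,2.7,3.0,0,0,0,8.9],[1,2.7,3.0,0,0,0,8.9],[1,2.6,3.2,0,0,0,8.8],[1,0,0,0,0,0,0],[1,0,0,0,0,0,0]]
  ]
}}

```text
clock: 1.35
tool_pos: [0.4576, -0.3877, 0.2263]
orientation: [-90.0, -0.0, 92.2]
force: [-0.4, -0.8, 0.2]
opening: 0.0875
```

```bash
python3 - <<'E'
from h import *
o=ctrl.get_obs();print(o["tool_pos"],o["orientation"],o["joint_pos"].round(1))
c=cam("wrist");a=ctrl.snapshot("wrist");cv2.imwrite("pics/w0.png",a);np.save("w0.npy",np.array([*c[0].ravel(),*c[1].ravel(),*c[2]]))
print(-c[1].T@c[2])
E
```

```text
[ 0.45756251 -0.387673    0.22629487] [-8.99667797e+01 -1.48692976e-02  9.21502854e+01] [-21.6  13.5  -9.2  -0.  -67.3  23.8]
[ 0.45981258 -0.47238639  0.3844729 ]
```

View pics/w0.png

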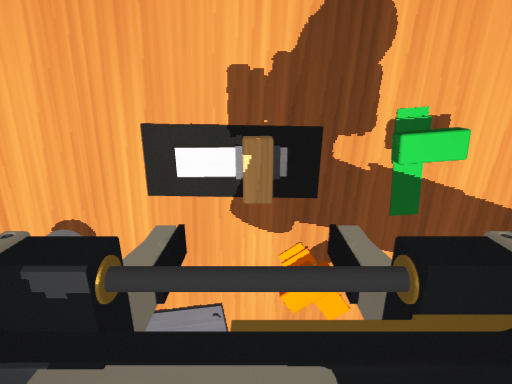

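The wrist view shows the bar at u 243–273, v 137–203, with the blade tip at u≈175 and the blade edges at v 147 and 177. The mat spans u 145–322.

```bash
python3 - <<'E'
from h import *
d=np.load("w0.npy");c=(d[:9].reshape(3,3),d[9:18].reshape(3,3),d[18:])
a=cv2.imread("pics/w0.png");hsv=cv2.cvtColor(a,cv2.COLOR_BGR2HSV)
def r(n,m,roi,z):
    x0,y0,x1,y1=roi;mm=np.zeros(a.shape[:2],np.uint8);mm[y0:y1,x0:x1]=m[y0:y1,x0:x1]*255
    cs=max(cv2.findContours(mm,0,1)[0],key=cv2.contourArea)
    W=np.array([ray(c,p[0],z)[:2] for p in cs],np.float32)*1000
    q=cv2.minAreaRect(W);print(n,np.round(q[0],1),np.round(q[1],1),round(q[2],1),W.min(0),W.max(0),cs.reshape(-1,2).min(0),cs.reshape(-1,2).max(0))
S,V=hsv[...,1],hsv[...,2]
r("blade",(S<60)&(V>150),(165,135,240,190),.005)
r("bar",(S>70)&(V>50),(242,125,285,215),.060)
r("mat",(V<45),(140,115,330,205),.003)
for p in[(243,137),(273,137),(243,203),(273,203)]:print(ray(c,p,.06).round(4))
for p in[(175,147),(175,177)]:print(ray(c,p,.005).round(4))
E
```

```text
blade [ 524.9 -383.3] [83.2 40. ] 2.2 [ 482.83676 -404.80194] [ 567.2215 -361.7584] [174 147] [237 176]
bar [ 448.5 -380.7] [51.5 95.1] 2.2 [ 421.0103 -428.5531] [ 474.4962  -332.28796] [242 136] [284 214]
mat [ 436.8 -385. ] [131.7  99.2] 1.2 [ 370.22357 -435.5003 ] [ 503.578   -335.69632] [222 125] [322 197]
[ 0.4734 -0.4263  0.06  ]
[ 0.4397 -0.4275  0.06  ]
[ 0.4716 -0.3468  0.06  ]
[ 0.4353 -0.3481  0.06  ]
[ 0.5658 -0.4018  0.005 ]
[ 0.5679 -0.3602  0.005 ]
```

>>> {"fn": "step_arm", "kwargs": {
  "rows": [
    [[1,-0.25,0.1,-4,0,0,0],[1,0,0,-4,0,0,0],[1,0,0,-4,0,0,0],[1,0,0,-4,0,0,0],[1,0,0,-2.0,0,0,0],[1,0,0,-1.2,0,0,0],[1,0,0,0,0,0,0],[-1,0,0,0,0,0,0],[-1,0,0,0,0,0,0],[-1,0,0,0,0,0,0],[-1,0,0,0,0,0,0],[-1,0,0,0,0,0,0]]
  ]
}}

```text
clock: 2.9
tool_pos: [0.4553, -0.3868, 0.0347]
orientation: [-90.0, 0.0, 92.2]
force: [-0.0, -0.1, 0.3]
opening: 0.043
```

>>> {"fn": "step_arm", "kwargs": {
  "rows": [
    [[-1,0,0,0,0,0,0],[-1,0,0,0,0,0,0],[-1,0,0,0,0,0,0]]
  ]
}}

```text
clock: 3.28
tool_pos: [0.4554, -0.3869, 0.0346]
orientation: [-90.0, 0.0, 92.2]
force: [0.5, 0.2, 0.7]
opening: 0.0358
```

>>> {"fn": "step_arm", "kwargs": {
  "rows": [
    [[-1,0,0,4,0,0,0],[-1,0,0,4,0,0,0],[-1,1.5,1.8,4,0,0,10],[-1,1.5,1.8,0,0,0,10],[-1,1.5,1.8,0,0,0,10],[-1,1.5,1.8,0,0,0,10],[-1,1.5,1.8,0,0,0,10],[-1,1.5,1.8,0,0,0,10],[-1,1.5,1.8,0,0,0,10],[-1,1.5,1.8,0,0,0,10],[-1,1.5,1.8,0,0,0,10],[-1,1.3,1.9,0,0,0,9.8]]
  ]
}}

```text
clock: 4.78
tool_pos: [0.603, -0.2051, 0.1537]
orientation: [-90.0, -0.1, -167.7]
force: [-0.1, -0.4, -3.3]
opening: 0.0358
```

>>> {"fn": "step_arm", "kwargs": {
  "rows": [
    [[-1,0,0,-4,0,0,0],[-1,0,0,-2,0,0,0],[-1,0,0,0,0,0,0],[-1,0,0,0,0,0,0]]
  ]
}}

```text
clock: 5.28
tool_pos: [0.6036, -0.206, 0.0952]
orientation: [-90.0, 0.0, -168.0]
force: [0.5, 0.3, -1.9]
opening: 0.0357
```

```bash
python3 - <<'E'
from h import *
o=ctrl.get_obs();print(o["tool_pos"],o["orientation"],o["joint_pos"].round(1),o["force"])
for n in("wrist","top"):
    c=cam(n);a=ctrl.snapshot(n);cv2.imwrite(f"pics/{n}1.png",a);np.save(f"{n}1.npy",np.array([*c[0].ravel(),*c[1].ravel(),*c[2]]))
E
```

```text
[ 0.60356354 -0.20603181  0.09522539] [-8.99762061e+01  2.46883726e-02 -1.68022209e+02] [ -1.3  23.2 -13.7   0.  -53.1 103.3] [ 0.50076397  0.29723379 -1.88408945]
```

View pics/wrist1.png

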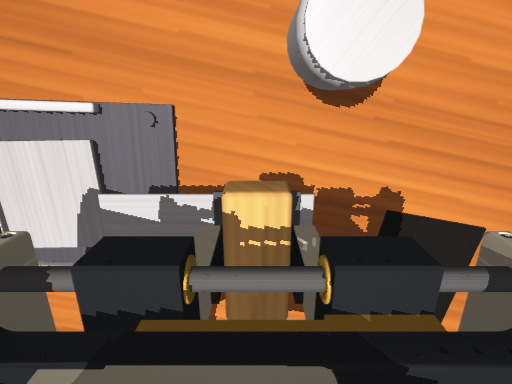

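The wrist view shows the blade's tip corner at about (97,195). The plate's free edge runs from (97,140) to about (104,190), and the bed corner is at (175,104).

```bash
python3 - <<'E'
from h import *
d=np.load("wrist1.npy");c=(d[:9].reshape(3,3),d[9:18].reshape(3,3),d[18:])
a=cv2.imread("pics/wrist1.png");cv2.imwrite("pics/w1c.png",cv2.resize(a[90:270,0:230],None,fx=3.4,fy=3.2,interpolation=3))
T=np.array([.60356,-.20603]);u=np.array([np.cos(np.radians(102)),np.sin(np.radians(102))]);n=np.array([-u[1],u[0]])
def L(p,z):w=ray(c,p,z)[:2];return (w*1000).round(1),((w-T)@u*1000).round(1),((w-T)@n*1000).round(1)
print("tip",L((98,195),.0656));print("plate corner",L((94,141),.014));print("plate edge",L((103,188),.014));print("bed corner",L((175,105),.006),L((178,185),.006));print("rail end",L((97,103),.016))
f=np.array([-np.sin(np.radians(10)),np.cos(np.radians(10))]);print("expected bed corner y=-80",(np.array([558.5,22])-160*f-80*np.array([-f[1],f[0]])).round(1))
E
```

```text
tip (array([597.2, -95.1]), np.float64(109.8), np.float64(-16.8))
plate corner (array([620.8, -64.1]), np.float64(135.3), np.float64(-46.4))
plate edge (array([580.6, -73.3]), np.float64(134.6), np.float64(-5.1))
bed corner (array([ 662.9, -124.5]), np.float64(67.4), np.float64(-75.0)) (array([ 594.1, -135.7]), np.float64(70.8), np.float64(-5.4))
rail end (array([652.4, -66.3]), np.float64(126.5), np.float64(-76.8))
expected bed corner y=-80 [ 665.1 -121.7]
```

View pics/w1c.png

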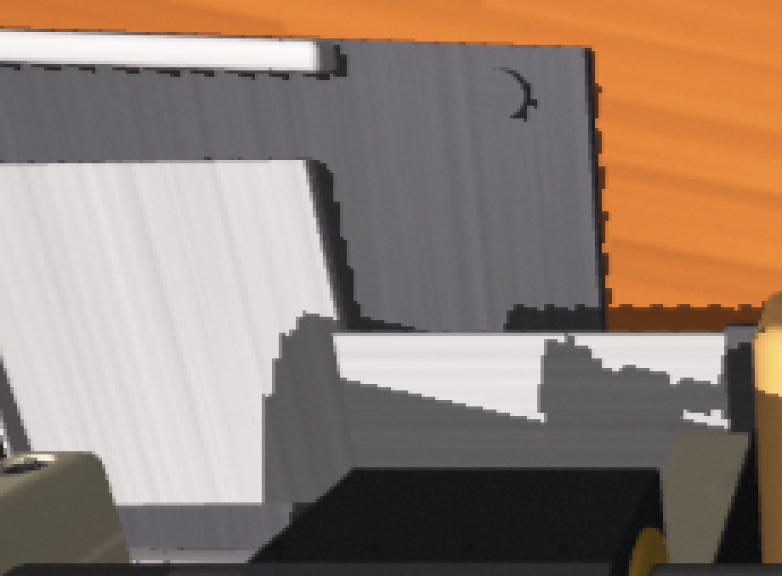

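>>> {"fn": "step_arm", "kwargs": {
  "rows": [
    [[-1,0,0,-2.5,0,0,0],[-1,0,0,-2,0,0,0],[-1,0,0,-1,0,0,0],[-1,0,0,0,0,0,0],[-1,0,0,0,0,0,0]]
  ]
}}

```text
clock: 6.0
tool_pos: [0.6039, -0.206, 0.0407]
orientation: [-90.0, 0.1, -168.0]
force: [-0.3, -1.4, -1.7]
opening: 0.0359
```

>>> {"fn": "step_arm", "kwargs": {
  "rows": [
    [[-1,0,0,-0.2,0,0,0],[-1,-0.1,0.5,0,0,0,0],[-1,-0.1,0.5,0,0,0,0],[-1,-0.1,0.5,0,0,0,0],[-1,-0.1,0.5,0,0,0,0],[-1,0,0,0,0,0,0],[-1,0,0,0,0,0,0]]
  ]
}}

```text
clock: 6.88
tool_pos: [0.5993, -0.1858, 0.0376]
orientation: [-90.0, 0.0, -168.0]
force: [-0.0, 0.1, -1.5]
opening: 0.036
```

```bash
python3 - <<'E'
from h import *
for i in range(3):
    a=ctrl.snapshot("side");o=ctrl.get_obs();print(o["tool_pos"].round(4),o["orientation"].round(2),o["force"].round(2))
cv2.imwrite("pics/s2.png",cv2.resize(a[120:240,170:290],None,fx=5,fy=5,interpolation=3))
E
```

```text
[ 0.5993 -0.1858  0.0376] [-9.0000e+01  1.0000e-02 -1.6802e+02] [-0.8   1.16 -2.55]
[ 0.5993 -0.1859  0.0376] [-9.0000e+01  1.0000e-02 -1.6803e+02] [ 0.39  1.42 -0.61]
[ 0.5993 -0.186   0.0376] [-9.0000e+01  1.0000e-02 -1.6804e+02] [-0.06  1.3  -1.02]
```

>>> {"fn": "step_arm", "kwargs": {
  "rows": [
    [[-1,0,0,0.1,0,0,0],[-1,-0.06,0.3,0,0,0,0],[-1,-0.06,0.3,0,0,0,0],[-1,-0.06,0.3,0,0,0,0],[-1,-0.06,0.3,0,0,0,0],[-1,0,0,0,0,0,0]]
  ]
}}

```text
clock: 7.78
tool_pos: [0.5968, -0.1736, 0.0386]
orientation: [-90.0, -0.0, -168.0]
force: [0.7, 0.4, -2.6]
opening: 0.0357
```

>>> {"fn": "step_arm", "kwargs": {
  "rows": [
    [[-1,-0.06,0.3,0,0,0,0],[-1,-0.06,0.3,0,0,0,0],[-1,-0.04,0.2,0,0,0,0],[-1,-0.04,0.2,0,0,0,0],[-1,-0.04,0.2,0,0,0,0],[-1,0,0,0,0,0,0]]
  ]
}}

```text
clock: 8.52
tool_pos: [0.5944, -0.1617, 0.0386]
orientation: [-90.0, 0.0, -168.0]
force: [0.1, 0.4, -2.9]
opening: 0.0358
```

```bash
python3 - <<'E'
from h import *
for i in range(3):
    a=ctrl.snapshot("wrist");o=ctrl.get_obs();print(o["tool_pos"].round(4),o["orientation"].round(2),o["force"].round(2))
cv2.imwrite("pics/w2.png",cv2.resize(a[90:270,0:230],None,fx=3.4,fy=3.2,interpolation=3))
E
```

```text
[ 0.5944 -0.1618  0.0386] [ -90.     -0.   -168.02] [-0.48  0.05 -2.46]
[ 0.5944 -0.1618  0.0386] [ -90.      0.   -168.02] [ 0.33 -0.42 -3.21]
[ 0.5944 -0.1619  0.0386] [ -90.      0.   -168.03] [ 0.25 -0.28 -2.12]
```

View pics/w2.png

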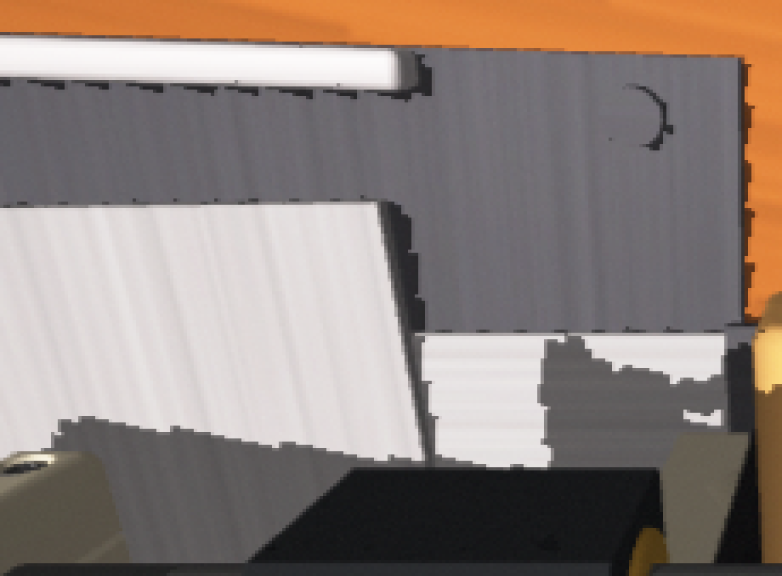

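The blade is under the free edge, clear of the plate and about 20 mm in. I'm creeping forward to seat the tip on the backing pad and the plate against the step.

>>> {"fn": "step_arm", "kwargs": {
  "rows": [
    [[-1,-0.02,0.1,0,0,0,0],[-1,-0.02,0.1,0,0,0,0],[-1,-0.02,0.1,0,0,0,0],[-1,0,0,0,0,0,0]]
  ]
}}

```text
clock: 9.18
tool_pos: [0.5937, -0.1588, 0.0386]
orientation: [-90.0, -0.0, -168.0]
force: [-0.3, 0.7, -3.2]
opening: 0.0359
```

>>> {"fn": "step_arm", "kwargs": {
  "rows": [
    [[-1,-0.02,0.1,0,0,0,0],[-1,-0.02,0.1,0,0,0,0],[-1,0,0,0,0,0,0]]
  ]
}}

```text
clock: 9.55
tool_pos: [0.5934, -0.1569, 0.0386]
orientation: [-90.0, 0.0, -168.0]
force: [-0.1, -1.1, -2.5]
opening: 0.0359
```

>>> {"fn": "step_arm", "kwargs": {
  "rows": [
    [[-1,-0.02,0.1,0,0,0,0],[-1,-0.02,0.1,0,0,0,0],[-1,0,0,0,0,0,0]]
  ]
}}

```text
clock: 9.93
tool_pos: [0.5929, -0.1554, 0.0387]
orientation: [-90.0, -0.0, -168.0]
force: [-0.3, -4.8, -2.0]
opening: 0.0358
```

>>> {"fn": "step_arm", "kwargs": {
  "rows": [
    [[-1,-0.02,0.1,0,0,0,0],[-1,0,0,0,0,0,0]]
  ]
}}

```text
clock: 10.18
tool_pos: [0.5926, -0.155, 0.0388]
orientation: [-89.9, -0.0, -168.0]
force: [0.2, -8.7, -0.9]
opening: 0.0358
```

>>> {"fn": "step_arm", "kwargs": {
  "rows": [
    [[-1,-0.02,0.1,0,0,0,0],[-1,0,0,0,0,0,0]]
  ]
}}

```text
clock: 10.42
tool_pos: [0.5923, -0.1547, 0.039]
orientation: [-89.9, -0.1, -168.0]
force: [-0.7, -12.2, -1.3]
opening: 0.0357
```

>>> {"fn": "step_arm", "kwargs": {
  "rows": [
    [[-1,0.04,-0.24,0,0,0,0],[-1,0,0,0.37,0,0,0],[-1,0,0,0.37,0,0,0],[-1,0,0,0.37,0,0,0],[-1,-0.01,0.08,0.34,0,0,0],[-1,-0.01,0.08,0.34,0,0,0],[-1,-0.02,0.07,0.34,0,0,0]]
  ]
}}

```text
clock: 11.3
tool_pos: [0.5926, -0.1528, 0.0601]
orientation: [-90.0, 0.0, -168.0]
force: [-0.1, 0.4, -3.6]
opening: 0.0361
```

```bash
python3 - <<'E'
from h import *
for i in range(3):
    a=ctrl.snapshot("wrist");o=ctrl.get_obs();print(o["tool_pos"].round(4),o["orientation"].round(2),o["force"].round(2))
b=ctrl.snapshot("side")
cv2.imwrite("pics/m3.png",np.hstack([cv2.resize(a[90:270,0:230],(383,300)),cv2.resize(b[130:260,180:300],(360,300),interpolation=3)]))
E
```

```text
[ 0.5928 -0.1527  0.0606] [-8.9990e+01  4.0000e-02 -1.6801e+02] [ 0.02  0.3  -4.73]
[ 0.5928 -0.1528  0.0603] [-8.9990e+01  4.0000e-02 -1.6802e+02] [-0.03  0.04 -4.97]
[ 0.5927 -0.1529  0.0601] [-9.0000e+01  3.0000e-02 -1.6802e+02] [-1.16 -0.58 -5.01]
```

View pics/m3.png

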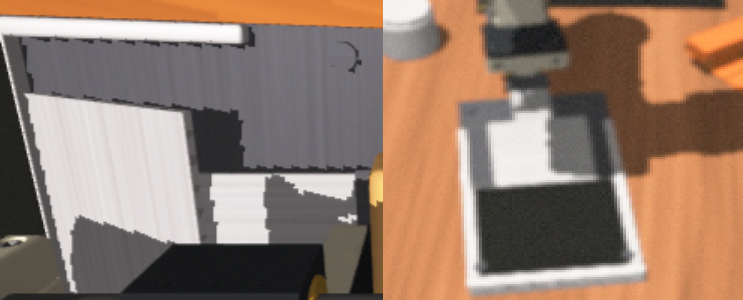

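The plate is tilted about 20°, rests on the tip and its far edge is at the step. I'm continuing the arc.

>>> {"fn": "step_arm", "kwargs": {
  "rows": [
    [[-1,-0.03,0.15,0.37,0,0,0],[-1,-0.03,0.15,0.37,0,0,0],[-1,-0.03,0.15,0.37,0,0,0],[-1,-0.04,0.21,0.34,0,0,0],[-1,-0.04,0.21,0.34,0,0,0],[-1,-0.04,0.21,0.33,0,0,0],[-1,0,0,0,0,0,0]]
  ]
}}

```text
clock: 12.38
tool_pos: [0.5906, -0.1419, 0.0814]
orientation: [-90.0, 0.0, -168.0]
force: [-0.3, -1.1, -2.7]
opening: 0.0356
```

>>> {"fn": "step_arm", "kwargs": {
  "rows": [
    [[-1,-0.05,0.27,0.29,0,0,0],[-1,-0.05,0.27,0.29,0,0,0],[-1,-0.05,0.27,0.29,0,0,0],[-1,-0.05,0.32,0.24,0,0,0],[-1,-0.05,0.32,0.24,0,0,0],[-1,-0.05,0.32,0.24,0,0,0],[-1,0,0,0,0,0,0]]
  ]
}}

```text
clock: 13.25
tool_pos: [0.5876, -0.1242, 0.0973]
orientation: [-90.0, 0.0, -168.0]
force: [0.0, -3.4, -0.9]
opening: 0.036
```

```bash
python3 - <<'E'
from h import *
for i in range(2):
    a=ctrl.snapshot("wrist");o=ctrl.get_obs();print(o["tool_pos"].round(4),o["orientation"].round(2),o["force"].round(2))
b=ctrl.snapshot("side")
cv2.imwrite("pics/m4.png",np.hstack([cv2.resize(a[60:270,0:270],(386,300)),cv2.resize(b[130:260,180:300],(360,300),interpolation=3)]))
E
```

```text
[ 0.5876 -0.1243  0.0971] [-9.0000e+01  2.0000e-02 -1.6801e+02] [ 0.09 -3.59 -1.05]
[ 0.5875 -0.1244  0.0971] [-8.9990e+01  1.0000e-02 -1.6802e+02] [ 0.2  -3.33 -0.35]
```

View pics/m4.png

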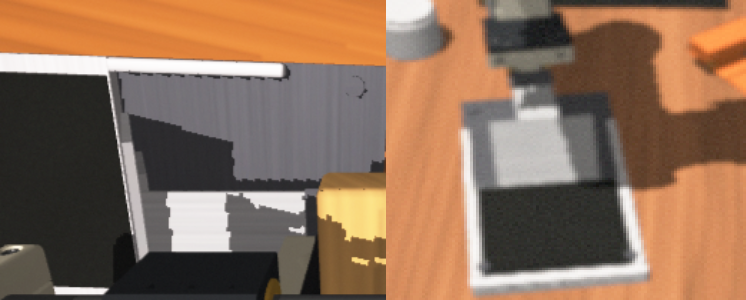

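The plate is about 60° up with its foot at the step, and forces are small (3–4 N). I'm continuing past vertical.

>>> {"fn": "step_arm", "kwargs": {
  "rows": [
    [[-1,-0.06,0.35,0.17,0,0,0],[-1,-0.06,0.35,0.17,0,0,0],[-1,-0.06,0.35,0.17,0,0,0],[-1,-0.07,0.39,0.11,0,0,0],[-1,-0.07,0.39,0.1,0,0,0],[-1,-0.07,0.39,0.1,0,0,0],[-1,-0.07,0.4,0.04,0,0,0],[-1,-0.07,0.4,0.03,0,0,0],[-1,-0.07,0.4,0.03,0,0,0]]
  ]
}}

```text
clock: 14.52
tool_pos: [0.5816, -0.0896, 0.1068]
orientation: [-90.0, 0.0, -168.0]
force: [-2.3, -1.6, 7.4]
opening: 0.0356
```

>>> {"fn": "step_arm", "kwargs": {
  "rows": [
    [[-1,-0.07,0.4,0,0,0,0],[-1,-0.07,0.4,0,0,0,0],[-1,-0.07,0.4,0,0,0,0],[-1,0,0,0,0,0,0]]
  ]
}}

```text
clock: 15.02
tool_pos: [0.5795, -0.0773, 0.1064]
orientation: [-90.0, 0.0, -168.0]
force: [-0.3, 1.0, 5.9]
opening: 0.0356
```

```bash
python3 - <<'E'
from h import *
for i in range(2):
    a=ctrl.snapshot("wrist");o=ctrl.get_obs();print(o["tool_pos"].round(4),o["orientation"].round(2),o["force"].round(2))
b=ctrl.snapshot("side")
cv2.imwrite("pics/m5.png",np.hstack([cv2.resize(a[60:270,0:270],(386,300)),cv2.resize(b[130:260,180:300],(360,300),interpolation=3)]))
E
```

```text
[ 0.5795 -0.0775  0.1064] [-9.003e+01  4.000e-02 -1.680e+02] [-1.11  1.22  5.63]
[ 0.5796 -0.0777  0.1064] [-9.0030e+01  4.0000e-02 -1.6801e+02] [-0.96  0.93  5.68]
```

View pics/m5.png

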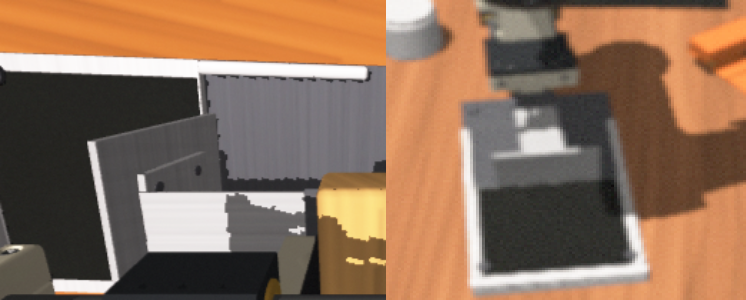

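The plate is just past vertical, with the backing pad visible and the blade tip bearing down on its ledge (about 8 N). I'm easing up slightly and pushing on.

>>> {"fn": "step_arm", "kwargs": {
  "rows": [
    [[-1,0,0,0.2,0,0,0],[-1,-0.04,0.2,0.2,0,0,0],[-1,-0.07,0.4,0,0,0,0],[-1,-0.07,0.4,0,0,0,0],[-1,-0.07,0.4,0,0,0,0],[-1,0,0,0,0,0,0],[-1,0,0,0,0,0,0]]
  ]
}}

```text
clock: 16.05
tool_pos: [0.5769, -0.0642, 0.1102]
orientation: [-90.0, -0.0, -168.0]
force: [1.1, -0.7, -2.5]
opening: 0.0357
```

```bash
python3 - <<'E'
from h import *
for i in range(2):
    a=ctrl.snapshot("wrist");o=ctrl.get_obs();print(o["tool_pos"].round(4),o["orientation"].round(2),o["force"].round(2))
b=ctrl.snapshot("side")
cv2.imwrite("pics/m6.png",np.hstack([cv2.resize(a[60:270,0:270],(386,300)),cv2.resize(b[130:260,180:300],(360,300),interpolation=3)]))
E
```

```text
[ 0.5769 -0.0643  0.1101] [ -90.     -0.   -168.03] [-1.06 -0.85 -1.6 ]
[ 0.5769 -0.0643  0.1102] [ -90.      0.   -168.03] [ 0.37 -0.61 -2.06]
```

View pics/m6.png

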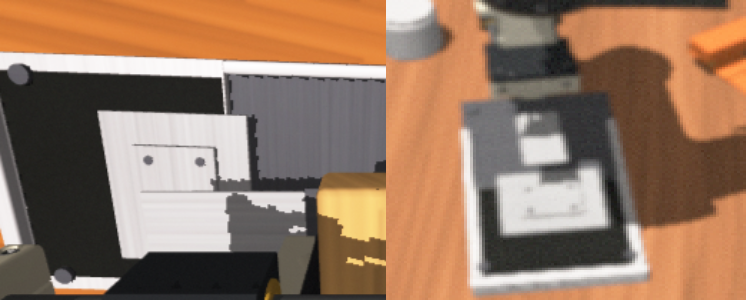

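The plate has fallen over flat onto the pad with its backing pad up and all four corner screws of the backing showing. I'm retreating up and back, then measuring it numerically.

>>> {"fn": "step_arm", "kwargs": {
  "rows": [
    [[-1,0,0,3,0,0,0],[-1,0.5,-3,2,0,0,0],[-1,0.7,-4,0,0,0,0],[-1,0.7,-4,0,0,0,0],[-1,0.5,-4,0,0,0,0],[-1,0,0,0,0,0,0],[-1,0,0,0,0,0,0]]
  ]
}}

```text
clock: 17.08
tool_pos: [0.6006, -0.2144, 0.1598]
orientation: [-90.0, -0.0, -168.1]
force: [-0.4, 0.9, -2.5]
opening: 0.0359
```

```bash
python3 - <<'E'
from h import *
print(ctrl.get_obs()["tool_pos"])
f=np.array([-np.sin(np.radians(10)),np.cos(np.radians(10))]);g=np.array([-f[1],f[0]]);O=np.array([558.5,22])
for nme,box in(("top",(180,140,310,225)),("side",(180,160,290,260))):
    c=cam(nme);a=ctrl.snapshot(nme);cv2.imwrite(f"pics/{nme}7.png",a);h=cv2.cvtColor(a,cv2.COLOR_BGR2HSV)
    m=((h[...,1]<60)&(h[...,2]>90)).astype(np.uint8)*255
    k=np.zeros_like(m);x0,y0,x1,y1=box;k[y0:y1,x0:x1]=m[y0:y1,x0:x1];k=cv2.morphologyEx(k,cv2.MORPH_OPEN,np.ones((7,7)))
    for s in cv2.findContours(k,0,1)[0]:
        if cv2.contourArea(s)<200:continue
        W=np.array([ray(c,p[0],.018)[:2] for p in s],np.float32)*1000;r=cv2.minAreaRect(W);d=np.array(r[0])-O
        print(nme,np.round(r[0],1),np.round(r[1],1),round(r[2],1),"fix x,y",round(d@f,1),round(d@g,1))
E
```

```text
[ 0.60056762 -0.21435737  0.15982613]
top [548.3  77.2] [100.2  46.4] 1.8 fix x,y 56.1 0.4
side [530.4 167.1] [158.9  29.3] 9.3 fix x,y 147.8 2.5
side [560.7  -6.4] [160.8 226.3] 9.4 fix x,y -28.3 2.8
```

>>> {"fn": "step_arm", "kwargs": {
  "rows": [
    [[-1,-1.4,-1.7,0,0,0,-10],[-1,-1.4,-1.7,0,0,0,-10],[-1,-1.4,-1.7,0,0,0,-10],[-1,-1.4,-1.7,0,0,0,-10],[-1,-1.4,-1.7,0,0,0,-10],[-1,-1.4,-1.7,0,0,0,-10],[-1,-1.4,-1.7,0,0,0,-10],[-1,-1.4,-1.7,0,0,0,-10],[-1,-1.4,-1.7,0,0,0,-10],[-1,-1.4,-1.9,0,0,0,-9.7],[-1,0,0,0,0,0,0],[-1,0,0,0,0,0,0]]
  ]
}}

```text
clock: 18.68
tool_pos: [0.4613, -0.3856, 0.1604]
orientation: [-90.0, 0.0, 92.4]
force: [-0.8, 0.2, -2.9]
opening: 0.0357
```

```bash
python3 - <<'E'
from h import *
o=ctrl.get_obs();print(o["tool_pos"],o["orientation"])
f=np.array([-np.sin(np.radians(10)),np.cos(np.radians(10))]);g=np.array([-f[1],f[0]]);O=np.array([558.5,22])
c=cam("top");a=ctrl.snapshot("top");cv2.imwrite("pics/top8.png",a);a=a.copy()
# plot fixture grid: step line and plate centre limits at z=.014
for X in(25,100):
    p=[tuple(int(round(v*5)) for v in (proj(c,[*((O+X*f+y*g)/1000),.018])-[185,140])) for y in(-60,60)];
    z=locals().get("k",cv2.resize(a[140:225,185:310],None,fx=5,fy=5,interpolation=3));k=z;cv2.line(k,p[0],p[1],(0,0,255),1)
cv2.imwrite("pics/f.png",k)
G=a.astype(int).mean(2)
for y in(-40,-25,0,25,40):print(y,[int(G[tuple(np.round(proj(c,[*((O+X*f+y*g)/1000),.018])[::-1]).astype(int))]) for X in range(-30,141,5)])
E
```

```text
[ 0.46131941 -0.38557329  0.16036202] [-9.00224145e+01  3.86204072e-03  9.24250088e+01]
-40 [86, 90, 87, 98, 162, 168, 163, 160, 162, 164, 167, 166, 165, 165, 166, 164, 166, 168, 166, 167, 165, 170, 21, 24, 33, 38, 33, 34, 39, 37, 35, 37, 36, 79, 184]
-25 [87, 90, 86, 70, 166, 164, 165, 127, 166, 165, 166, 166, 165, 163, 167, 161, 167, 131, 165, 166, 166, 122, 49, 29, 32, 19, 33, 26, 27, 34, 30, 34, 28, 23, 190]
0 [86, 89, 89, 103, 160, 167, 164, 144, 159, 164, 166, 165, 164, 166, 164, 165, 168, 165, 164, 166, 168, 97, 31, 37, 33, 32, 24, 30, 28, 29, 28, 31, 31, 35, 195]
25 [87, 86, 86, 80, 170, 165, 164, 160, 167, 115, 163, 171, 166, 167, 169, 142, 168, 167, 165, 166, 168, 174, 28, 31, 36, 33, 30, 31, 39, 29, 28, 24, 35, 79, 194]
40 [84, 91, 88, 131, 167, 165, 163, 165, 167, 165, 169, 167, 167, 171, 167, 169, 173, 170, 169, 168, 172, 125, 50, 35, 27, 35, 29, 36, 25, 29, 31, 26, 38, 28, 196]
```

View pics/f.png

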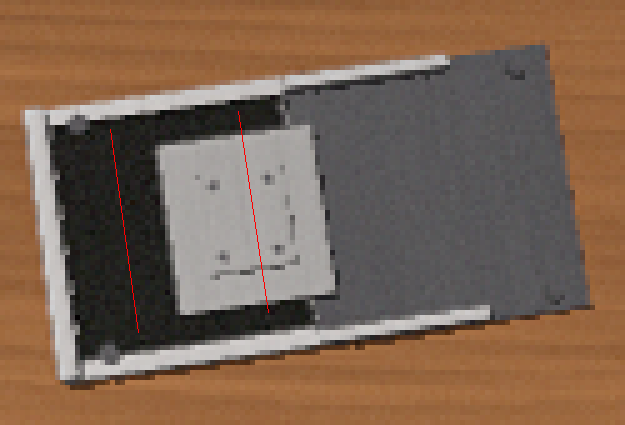

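The plate lies flat from about -13 to +76 mm past the step. That puts its centre at about 31 mm, within 25–100, and close to the centre line. Now setting the lifter down.

>>> {"fn": "step_arm", "kwargs": {
  "rows": [
    [[-1,0,0,-4,0,0,-0.2],[-1,0,0,-4,0,0,0],[-1,0,0,-2.5,0,0,0],[-1,0,0,-1,0,0,0],[-1,0,0,-0.6,0,0,0],[-1,0,0,-0.3,0,0,0],[-1,0,0,0,0,0,0],[-1,0,0,0,0,0,0]]
  ]
}}

```text
clock: 19.73
tool_pos: [0.4613, -0.3865, 0.0369]
orientation: [-90.1, 0.0, 92.1]
force: [0.1, 0.8, -3.0]
opening: 0.0358
```

>>> {"fn": "step_arm", "kwargs": {
  "rows": [
    [[-1,0,0,-0.1,0,0,0],[-1,0,0,-0.1,0,0,0],[-1,0,0,-0.03,0,0,0],[-1,0,0,0,0,0,0],[-1,0,0,0,0,0,0]]
  ]
}}

```text
clock: 20.35
tool_pos: [0.461, -0.3864, 0.0345]
orientation: [-90.0, 0.0, 92.1]
force: [-2.2, 1.6, 5.6]
opening: 0.0357
```

On the mat (force has changed sign). Releasing and going straight up.

>>> {"fn": "step_arm", "kwargs": {
  "rows": [
    [[1,0,0,0,0,0,0],[1,0,0,0,0,0,0],[1,0,0,0,0,0,0],[1,0,0,0,0,0,0],[1,0,0,0,0,0,0],[1,0,0,0,0,0,0],[1,0,0,2,0,0,0],[1,0,0,4,0,0,0],[1,0,0,5,0,0,0],[1,0,0,5,0,0,0],[1,0,0,3,0,0,0],[1,0,0,0,0,0,0]]
  ]
}}

```text
clock: 21.85
tool_pos: [0.4621, -0.3869, 0.2271]
orientation: [-90.3, 0.2, 92.1]
force: [0.0, 0.3, -0.6]
opening: 0.0874
```

```bash
python3 - <<'E'
from h import *
o=ctrl.get_obs();print(o["tool_pos"],o["force"].round(1),o["opening"],o["clock"])
c=cam("wrist");a=ctrl.snapshot("wrist");h=cv2.cvtColor(a,cv2.COLOR_BGR2HSV)
m=((h[...,1]<60)&(h[...,2]>150)).astype(np.uint8)*255;k=np.zeros_like(m);k[100:215,120:330]=m[100:215,120:330]
s=max(cv2.findContours(k,0,1)[0],key=cv2.contourArea)
W=np.array([ray(c,p[0],.005)[:2] for p in s],np.float32)*1000;print("blade",cv2.minAreaRect(W),W.max(0))
# bystanders vs start
b=ctrl.snapshot("top");d=cv2.absdiff(b,cv2.imread("pics/top0.png")).max(2)
for n,(x0,y0,x1,y1) in dict(spray=(100,120,145,170),disc=(80,185,135,235),tin=(315,100,355,142)).items():print(n,(d[y0:y1,x0:x1]>50).mean().round(3))
E
```

```text
[ 0.46209282 -0.3869242   0.22705257] [ 0.   0.3 -0.6] 0.08744394390032247 21.85
blade ((529.3717651367188, -382.4227600097656), (83.15171813964844, 38.81324005126953), 2.1783502101898193) [ 571.2049  -361.51282]
spray 0.0
disc 0.0
tin 0.08
```

```bash
python3 -c "
from plant import ctrl
print(ctrl.close_job())"
```

```text
the job is handed in; nothing more can be done
None
```

The cover plate is turned over on the turn-over pad, the lifter is back flat on its mat and released, and I handed the job in at about 22 s of the 51 s allowed. No verdict was reported.

**The turn:** I gripped the lifter by its bar and slid the blade under the free edge until the tip stopped at the backing pad and the plate at the step. I then tipped the plate over the step. The largest force I read while touching the plate was about 12 N. The gripper stayed well clear of it.

**Last checks:**
- **Plate:** it lies flat with the backing pad up. Its centre is about 31 mm past the step, so about 6 mm inside the 25 mm limit, and close to the centre line. An earlier, partly hidden mask gave 56 mm; I discarded that in favour of the clear top view.
- **Lifter:** the blade shows the same shape and angle on the mat as at the start. The handle is about 32 mm from the mat centre.
- **Bystanders:** the spray bottle and discs look unchanged in the top view. About 8% of the pixels around the tin differ from the start. I took that to be the arm or its shadow and did not check it further.

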